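# Half-aperture light reading through a green glass jar

## Task

Set up a light-transmission reading: pick up the green glass jar and set it down upright (not dropped) in the middle of the round stage on the optical bench, and leave it standing there, keeping the lamp's shutter shut until it does so. Then draw the red tab of the lamp house's sprung shutter to the red half-way mark, never wide open, and hold it there against its spring: you finish while still holding it with the fingers, so that the reading can be taken. Leave the amber jar and the switch, coil, nail bundle and two magnets undisturbed.

Things in the scene. Friction and masses are not known exactly. Their poses are not given: they have to be found in the camera images.
- green_jar: Closed jar of green glass with a green screw cap, empty, about 0.14 kg, 48 mm across and 85 mm tall with the cap, standing on the worktop; the glass is straight-sided up to 55 mm, then narrows to the cap (44 mm across, the top 16 mm). Origin: centre of its underside; z up its axis. The only difference from the amber jar is its colour.
- amber_jar: The same jar in amber glass with an orange cap; to be left alone. Origin: centre of its underside.
- bench: Optical bench fixed to the worktop: aluminium rail 460 mm long along its y, 50 mm wide. Along +y it carries a grey lamp house, the round stage, a light sensor. Origin: on the worktop under the rail; z up; its x points away from the robot, give or take 0.2 rad. The lamp house fills x -58 to 58, y -210 to -104 mm, to 125 mm high; its front (y -104 to -82 mm, x -90 to 42 mm) is the shutter's guide.
- sensor (a point): Centre of the blue light sensor head at the bench's +y end: 56 mm along the bench's x, 50 mm along y with its black snout, its top 120 mm above the worktop. Fixed to the bench.
- stage_top (a point): Centre of the top face of the round black stage, a flat disc of 90 mm diameter, its top 50 mm above the worktop, with a thin white circle of 55 mm diameter about its centre. Axes as the bench's.
- shutter (a joint): Opening of the lamp house's shutter in m: 0 shut (its spring keeps it there), 0.025 half-way, 0.050 wide open at its stop. It opens in a straight level line along the bench's -x (towards the robot). The spring pushes it shut with about 2 N when shut, 6 N at half, 10 N wide open; let go, it snaps shut.
- shutter_grip (a point): Centre of the upright red tab on the black shutter blade, by which it is moved: 14 mm along the bench's x (sliding direction), 24 mm along its y, 34 mm tall; middle 153 mm, top 170 mm above the worktop; it stands clear above the lamp house, nothing round it is higher than 130 mm. Moves with the shutter. Axes as the bench's.
- half_mark (a point): The thick red half-way line on the white scale on top of the lamp house, just behind the tab, 126 mm above the worktop. The scale runs along the bench's x, with thin black lines 25 mm either side: shut (+x) and wide open (-x). A thin red pointer under the tab, in line with the tab's middle, stands over the red line at half travel. Fixed to the bench.
- toggle_switch: Black toggle switch with two brass terminals on a varnished pine base, 75 x 110 mm, 66 mm tall with its lever; loose. Origin: centre of its underside.
- coil: Copper coil on a red spool standing on end, 64 mm across, 52 mm tall; loose. Origin: centre of its underside.
- nail_bundle: Bundle of seven steel nails clamped in a bolted clip, lying, 100 mm long along its x, 40 mm wide at the bolt, 27 mm tall; loose. Origin: on the worktop under its middle.
- ring_magnet: White ceramic ring magnet lying flat, 60 mm across with a 24 mm hole, 10 mm thick; loose. Origin: centre of its underside.
- alnico: Small bare-metal alnico cylinder magnet standing on end, 20 mm across, 30 mm tall; loose. Origin: centre of its underside.

How it is judged:
By the outcome, as a careful person would: the job done as asked, in the order asked, and still so for the second after the job is handed in, while the arm keeps its last pose, push and grip.
It also fails if it takes over 48 s, if anything falls off the work surface, if the arm or the gripper's body presses on something with over 40 N, if the wrist force passes 120 N, or if a joint passes its speed limit or range.

## Robot

A 6-joint arm with a two-finger parallel gripper is mounted at the origin on the work surface. World frame = base frame: x ahead of the robot, y to its left, z up, the work surface at z = 0. Lengths are in mm, angles in rad, forces in N, time in s.
With the tool pointing down it reaches from about 400 to 825 mm from the base axis. Payload 7 kg.
Tool frame: the origin (TCP) lies midway between the tips of the shut fingers; the grasp point (between the pads) lies 19 mm behind it (r.grasp_offset is the z of the grasp point in the tool frame, in mm); z points along the fingers, y is the line along which they close (so a half turn about z gives the same grasp; the last joint's range is limited). The gripper opens to 88 mm and grips with 3 to 60 N. Pads are 19 mm wide; open, the fingers measure 130 mm over their backs; the gripper's body (78 mm by 193 mm) begins 47 mm behind the grasp point.
Start: joints at [1.542, 0.359, 0.012, 0, -1.224, -0.288], TCP at [210.289, 641.384, 226.561] pointing down, gripper open.
Joint ranges: [-3.07, 3.07], [-1.43, 2.12], [-1.02, 1.25], [-3.03, 1.67], [-3.05, -0], [-3.03, 3.03]. Speed limits (rad/s): [2.39, 2.39, 3.01, 3.14, 3.14, 3.14].

## Interface

Orientations are given as a rotation vector (axis times angle).
In Python, from plant import r gives the robot as it stands.
- The arm moves only by the tool drive_tool, never from a script. Its argument "motion" is text: rows parted by semicolons, each of 6 numbers parted by spaces: the shift along the world's x, y, z each as a share of 1000 mm, from -1 to 1, then the turn, a rotation vector about the world's x, y, z each as a share of 30 degrees, from -1 to 1. A call has 1 to 8 rows; each row is the pose to reach, as a shift and turn from the pose commanded when the call began; what a row does not reach only later rows make up. A row lasts 1/10 s, in which the tool goes at most 50 mm and 8.59 degrees, less where a joint would pass 70% of its speed; a pose out of reach is approached as far as the arm can. A call with a number of a shift or a turn outside -1 to 1 is refused whole. A call with a gripper value outside its range is refused whole. "claw" is the closure, from 0 (fully open) to 1 (shut), set as the call begins (left out, the last holds). The fingers move at their own pace and stop on an object; "squeeze" is the grip in N (left out, the last holds). Time passes only in rows, so rows that repeat a pose let the fingers close. It gives the time, the measured TCP pose, the force, the opening and the grip force at its end, in the units of the state.
- r.read_state(): the state, without advancing time (a new reading comes with each control period).
- r.get_image(name): name is "side" or "top" or "wrist"; returns (picture, depth): 420x560x3 uint8, blue, green, red; 420x560 float32, mm along the optical axis (not along the pixel's ray), 0 where there is no reading.
- r.camera_params(name): a dict with "fovy" (degrees; the focal length in pixels is half the picture's height over the tangent of half this angle, whatever the lens; pixels are square), "cx", "cy" (the principal point, pixels), "R" (3x3) and "t" (3): a world point X has camera coordinates R X + t; the wrist camera has in their place "T_tool_cam" (4x4, takes a point from camera to tool coordinates, whose origin is the TCP and whose axes are the flange's). Camera axes: x right, y down, z forward; pixel columns grow to the right and rows downward; lengths in mm; the calibration is good to about 2 mm. A picture is of the moment at which its call begins: read the wrist's pose just before it. camera_params takes no time and is no camera call.
- r.finish_job(): hands the job in; it is judged then, once.
Trained networks look in the newest picture that a camera, given by its name, has taken for a name from the list of things; names that differ only in an ending like _2 or _b are one class to them, and where a whole thing is asked for, a point or a joint stands for the part that bears it (a point fixed in the world has none). Each returns a list of dicts, best first, with "p" (0 to 1); they miss things now and then, are a little off and sometimes report something else, mostly with a low value. They report only what shows in the picture. A call takes as long as a camera call.
- r.spot_in(camera, target): "position" ([row, column] in pixels, amid what is visible of it).
- r.trace(camera, target): "region" (420x560 bool, what is visible of it) and "position" ([row, column] in pixels, amid what is visible of it).
The state is a dict: "time_s": time; "joints": joint angles; "dq": joint speeds; "tau": joint torques, N m; "tool_pos": TCP position; "ee_rot": TCP orientation; "ft_force": force on the tool from outside, world axes, zero at the start; "wrist_torque": the same for the moment, N m; "width": finger opening in mm; "grip_force": force on a finger pad.
Only numpy, scipy, OpenCV 4.12 (cv2) and the standard library are available. Lean on these libraries where they do the work, as an engineer would, in place of code of your own. Each camera call takes 0.05 s, during which the arm holds its last target. There are 200 camera calls.

## Working session

There is one attempt and no reset: what is moved stays moved. The work goes in short steps, Python scripts to look and compute and a tool call to move; the robot and the scene stay as the last step left them, time stands still between calls to the robot, and variables do not carry over. Pictures are saved under pics/ and viewed, at most 10 in all, crops included, and the job is handed in when it is done.

Besides the shell and the picture viewer there is one more tool, called after "Request:" by a JSON object that holds its "api" and its "payload", one argument or row to a line. drive_tool: Moves the arm, as the interface text tells. Shift numbers are shares of 1000 mm and turn numbers shares of 30 degrees, none past 1 either way. Its arguments: {"type":"object","properties":{"motion":{"type":"string"},"claw":{"type":"number"},"squeeze":{"type":"number"}},"required":["motion"]}

```bash
ls; mkdir -p pics
cat > h.py <<'E'
import numpy as np, cv2
from plant import r
from scipy.spatial.transform import Rotation as Ro
def cam(name):
    p=r.camera_params(name)
    if 'T_tool_cam' in p:
        s=r.read_state(); T=np.eye(4); T[:3,:3]=Ro.from_rotvec(s['ee_rot']).as_matrix(); T[:3,3]=s['tool_pos']
        W=T@np.array(p['T_tool_cam'])
    else:
        W=np.eye(4); R=np.array(p['R']); W[:3,:3]=R.T; W[:3,3]=-R.T@np.array(p['t'])
    img,d=r.get_image(name)
    f=img.shape[0]/2/np.tan(np.radians(p['fovy'])/2)
    return img,d,W,f,p['cx'],p['cy']
def cloud(c):
    img,d,W,f,cx,cy=c
    v,u=np.mgrid[:d.shape[0],:d.shape[1]]
    P=np.stack([(u-cx)/f*d,(v-cy)/f*d,d],-1)
    X=P@W[:3,:3].T+W[:3,3]; X[d==0]=np.nan
    return X
def ray(c,row,col,z):
    img,d,W,f,cx,cy=c
    v=W[:3,:3]@np.array([(col-cx)/f,(row-cy)/f,1]); o=W[:3,3]
    return o+v*(z-o[2])/v[2]
E
python3 - <<'E'
from h import *
for n in ['top','side']:
    c=cam(n); cv2.imwrite(f'pics/{n}0.png',c[0]); X=cloud(c)
    print(n,r.camera_params(n)['cx'],c[3],c[2][:3,3])
    for t in ['green_jar','amber_jar','sensor','stage_top','shutter_grip','half_mark','toggle_switch','coil','nail_bundle','ring_magnet','alnico']:
        for o in r.spot_in(n,t)[:2]:
            a,b=map(int,o['position']); print(t,round(o['p'],2),a,b,np.round(np.nanmedian(X[a-2:a+3,b-2:b+3].reshape(-1,3),0)))
print(r.read_state())
E
```

```text
pics
top 272.12477898204156 544.892201685057 [ 275.58577071   25.56273718 1785.42005008]
green_jar 0.2 199 307 [652. -88.  20.]
amber_jar 0.61 257 196 [452. 264.  85.]
stage_top 0.86 206 307 [629. -88.  23.]
half_mark 0.58 208 303 [623. -74.  24.]
toggle_switch 0.62 244 394 [ 505. -367.   38.]
coil 0.89 215 154 [589. 408.  52.]
nail_bundle 0.65 165 263 [767.  59.  19.]
ring_magnet 0.51 266 317 [ 434. -120.   10.]
side 281.3116088914122 402.27961800603975 [ 322.47256605 -692.0239472   679.69084914]
green_jar 0.71 243 243 [480. -10.  58.]
green_jar 0.18 186 206 [446. 244.  62.]
amber_jar 0.69 189 205 [442. 244.  54.]
sensor 0.87 253 327 [ 613. -169.  125.]
stage_top 0.59 252 323 [ 607. -163.  125.]
shutter_grip 0.63 223 323 [ 630. -109.  152.]
half_mark 0.88 252 327 [ 615. -166.  125.]
toggle_switch 0.96 396 318 [ 501. -391.   37.]
coil 0.55 161 245 [593. 377.  39.]
nail_bundle 0.6 219 340 [759.  43.  16.]
ring_magnet 0.96 304 243 [ 442. -135.    0.]
ring_magnet 0.6 188 208 [450. 242.  57.]
alnico 0.51 342 253 [ 431. -252.   30.]
{'time_s': 1.2, 'joints': array([ 1.54207868e+00,  3.58567406e-01,  1.18836834e-02,  2.18845231e-05,
       -1.22410475e+00, -2.88089002e-01]), 'dq': array([ 0.00070303,  0.00057767,  0.00074065,  0.00023088, -0.00020521,
        0.00226346]), 'tau': array([-1.14664894e-03, -5.82398772e+01,  2.93311644e+01,  7.00317308e+00,
        1.25103703e-02, -7.53894568e-06]), 'tool_pos': array([210.31058719, 641.36938392, 226.57917021]), 'ee_rot': array([-3.10225271e+00,  4.95547061e-01, -3.04646654e-05]), 'ft_force': array([ 0.91303074, -0.15195733,  1.34685503]), 'wrist_torque': array([-0.05396446, -0.02678964,  0.01385832]), 'grip_force': 0.0, 'width': 87.6443087703326}
```

```bash
python3 -c "
import cv2
a=cv2.imread('pics/top0.png')[130:310,130:430];b=cv2.imread('pics/side0.png')[130:430,170:420]
cv2.imwrite('pics/t1.png',cv2.resize(a,None,fx=2.6,fy=2.6,interpolation=2));cv2.imwrite('pics/s1.png',cv2.resize(b,None,fx=2,fy=2,interpolation=2))"
```

```text
(no output)
```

View pics/t1.png

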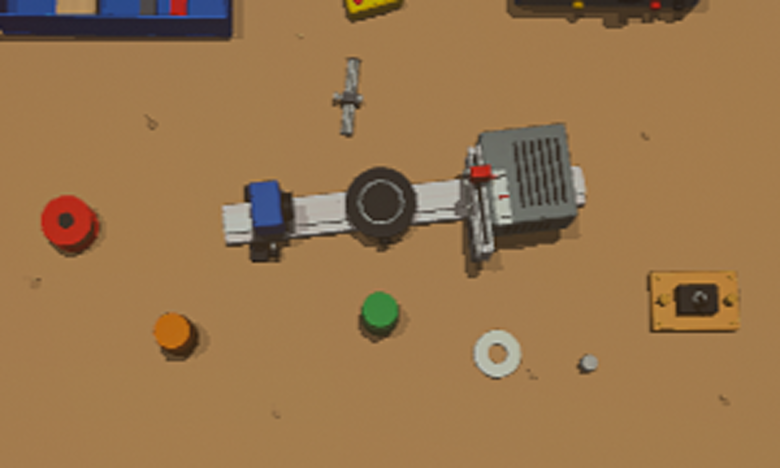

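View pics/s1.png

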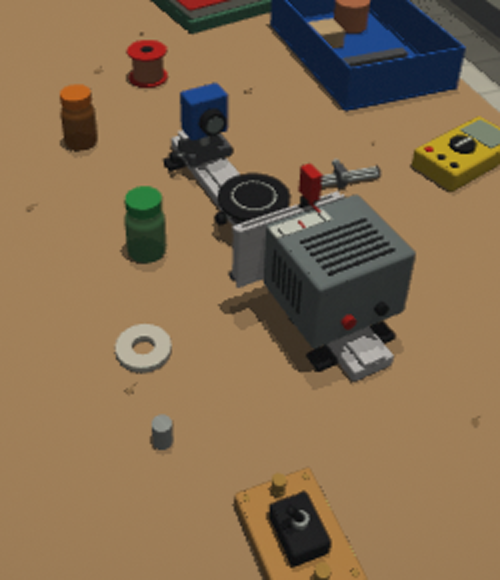

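The top view shows the green cap at about row 251, col 276, the stage at 208, 276 and the red tab at 196, 315. The bench is yawed by a few degrees. In the side view all of these are unobstructed, and the shutter is shut.

```bash
cat > m.py <<'E'
from h import *
c=cam('top'); X=cloud(c); hsv=cv2.cvtColor(c[0],cv2.COLOR_BGR2HSV)
def cent(m,box,z,name):
    M=np.zeros(m.shape,bool); a,b,e,g=box; M[a:b,e:g]=m[a:b,e:g]
    rc=np.argwhere(M); (x,y),rad=cv2.minEnclosingCircle(rc[:,::-1].astype(np.float32))
    print(name,len(rc),'mean',np.round(ray(c,*rc.mean(0),z),1),'circ',np.round(ray(c,y,x,z),1),round(rad,1),'cloud',np.round(np.nanmedian(X[M],0),1)); return M
h,s,v=hsv[...,0],hsv[...,1],hsv[...,2]
cent((h>45)&(h<85)&(s>90),(235,270,262,292),85,'green')
cent((v<75),(190,228,262,292),50,'stage')
cent(((h<6)|(h>174))&(s>150)&(X[...,2]>140),(180,210,300,335),170,'tab')
cent((h>105)&(h<125)&(s>120),(195,225,220,245),120,'sensor')
# yaw from lamp house top
M=np.zeros(h.shape,bool);M[170:225,305:360]=True
M&=(X[...,2]>112)&(X[...,2]<136)
P=X[M]; P=P[P[:,1]<-190]
q=cv2.minAreaRect(P[:,:2].astype(np.float32)); print('house',q)
Mr=(X[...,2]>10)&(X[...,2]<140);Mr[:170]=0;Mr[232:]=0;Mr[:,:210]=0;Mr[:,365:]=0
print('bench height range',np.nanmedian(X[Mr],0))
# fine colours on side
E
python3 m.py
```

```text
green 150 mean [479.5  15.   85. ] circ [479.5  15.4  85. ] 6.9 cloud [479.4  13.9  85.3]
stage 545 mean [612.9  14.3  50. ] circ [608.3  15.2  50. ] 16.1 cloud [613.1  14.4  49.9]
tab 32 mean [ 633.1 -101.2  170. ] circ [ 633.1 -101.2  170. ] 3.8 cloud [ 633.2 -101.2  170.1]
sensor 181 mean [601.6 152.5 120. ] circ [601.8 152.1 120. ] 9.2 cloud [601.3 151.9 120.4]
house ((645.0786743164062, -200.33055114746094), (118.31159973144531, 30.67531967163086), 5.917104721069336)
bench height range [616.74457295 -77.7020106   62.60329956]
```

Request:
{"api": "drive_tool", "payload": {
  "motion": "0.02 -0.045 0.01 0 0 -0.25; 0.04 -0.09 0.02 0 0 -0.5; 0.06 -0.135 0.03 0 0 -0.75; 0.08 -0.18 0.04 0 0 -1; 0.1 -0.225 0.05 0 0 -1; 0.12 -0.27 0.06 0 0 -1; 0.14 -0.315 0.07 0 0 -1; 0.16 -0.36 0.08 0 0 -1",
  "claw": 0
}}

```text
time_s: 2.05
tool_pos: [369.8, 281.3, 307.0]
ee_rot: [-2.868, 1.28, -0.0]
ft_force: [1.6, 0.2, 1.0]
width: 87.7
grip_force: 0.0
```

Request:
{"api": "drive_tool", "payload": {
  "motion": "0.02 -0.045 0 0 0 -0.25; 0.04 -0.09 0 0 0 -0.5; 0.06 -0.135 0 0 0 -0.75; 0.08 -0.18 0 0 0 -1; 0.1 -0.225 0 0 0 -1; 0.109 -0.266 0 0 0 -1; 0.109 -0.266 0 0 0 -1; 0.109 -0.266 0 0 0 -1"
}}

```text
time_s: 2.85
tool_pos: [478.5, 16.2, 306.1]
ee_rot: [-2.436, 1.984, 0.0]
ft_force: [0.5, 1.0, 0.2]
width: 87.4
grip_force: 0.0
```

Request:
{"api": "drive_tool", "payload": {
  "motion": "0 0 0 0 0 -0.232; 0 0 0 0 0 -0.232; 0 0 0 0 0 -0.232"
}}

```text
time_s: 3.15
tool_pos: [478.4, 18.2, 306.3]
ee_rot: [-2.319, 2.119, -0.0]
ft_force: [0.5, 0.2, -0.1]
width: 87.7
grip_force: 0.0
```

Run:
```python
from h import *
import pickle
s=r.read_state();c=cam('wrist');cv2.imwrite('pics/w1.png',c[0]);pickle.dump(c,open('w1.pkl','wb'))
print(s['time_s'],s['tool_pos'],s['ee_rot'],c[2])
X=cloud(c)
for t in ['green_jar','stage_top','shutter_grip','half_mark','sensor']:
    for o in r.spot_in('wrist',t)[:1]:
        a,b=map(int,o['position']); print(t,round(o['p'],2),a,b,np.round(X[a,b]))
```

```text
3.15 [478.37667178  18.18091556 306.31175649] [-2.31891602e+00  2.11889018e+00 -1.84585556e-04] [[-9.95887988e-01 -8.71531723e-02 -2.47272997e-02  4.85945265e+02]
 [-9.05841828e-02  9.54142508e-01  2.85318385e-01 -5.91932442e+01]
 [-1.27303457e-03  2.86385055e-01 -9.58113761e-01  4.65310340e+02]
 [ 0.00000000e+00  0.00000000e+00  0.00000000e+00  1.00000000e+00]]
green_jar 0.59 165 279 [482.   1.  85.]
stage_top 0.44 177 82 [766.  54.  27.]
shutter_grip 0.91 55 129 [628. -98. 159.]
half_mark 0.89 66 175 [ 620. -104.   57.]
sensor 0.88 67 177 [ 614. -102.   67.]
```

View pics/w1.png

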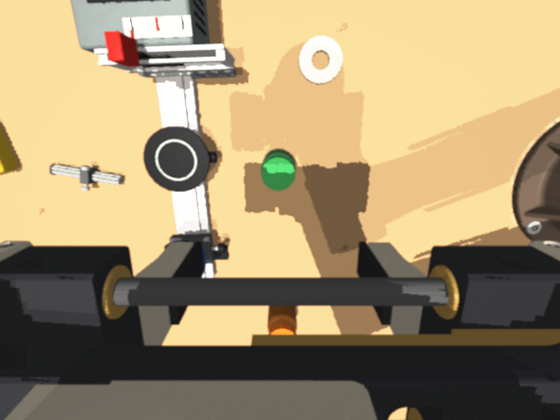

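The wrist view shows the green cap at (170, 279), the stage circle at (159, 177), the tab at (47, 122) and the scale's red line at about (24, 157). I'll measure all of them in it.

Run:
```python
from h import *
import pickle
c=pickle.load(open('w1.pkl','rb'));X=cloud(c);hsv=cv2.cvtColor(c[0],cv2.COLOR_BGR2HSV);h,s,v=[hsv[...,i].astype(int) for i in range(3)]
ok=(h>45)&(h<85)&(s>90); ok[:, :255]=0; ok[:,305:]=0; ok[200:]=0
P=X[ok&(abs(X[...,2]-85)<2.5)][:,:2].astype(np.float32); print('green',len(P),cv2.minEnclosingCircle(P),P.mean(0))
B=np.zeros(h.shape,bool);B[120:200,140:208]=1
P=X[B&(abs(X[...,2]-50)<2.5)][:,:2].astype(np.float32); print('stage',len(P),cv2.minEnclosingCircle(P),P.mean(0))
# white ring
R=B&(v>110);R[:135]=0;R[183:]=0;R[:,:152]=0;R[:,:]&=True;R[:,202:]=0
rc=np.argwhere(R)[:,::-1].astype(np.float32); e=cv2.fitEllipse(rc); print('ring',len(rc),e,ray(c,e[0][1],e[0][0],50))
T=((h<6)|(h>174))&(s>130);T[70:]=0;T[:,:100]=0;T[:,145:]=0
P=X[T&(X[...,2]>165)]; print('tabtop',len(P),P.mean(0),cv2.minAreaRect(P[:,:2].astype(np.float32)))
K=((h<8)|(h>172))&(s>100);K[:5]=0;K[40:]=0;K[:,:146]=0;K[:,:]&=True;K[:,172:]=0
rc=np.argwhere(K); print('mark',len(rc),ray(c,*rc.mean(0),126), X[K].mean(0))
Bl=np.zeros(h.shape,bool);Bl[70:125,150:215]=1
P=X[Bl&(X[...,2]>15)&(X[...,2]<45)];print('rail',np.percentile(P[:,2],[5,50,95]),cv2.minAreaRect(P[:,:2].astype(np.float32)))
```

```text
green 869 ((482.3431701660156, 11.936551094055176), 21.39603614807129) [482.52045   11.423052]
stage 3256 ((620.9527587890625, 12.061405181884766), 45.016815185546875) [621.0902    10.925729]
ring 491 ((174.9656524658203, 160.1569366455078), (40.41947555541992, 42.945499420166016), 51.47245788574219) [623.18003631  13.1570156   50.        ]
tabtop 528 [ 634.06771661 -102.72825925  170.348247  ] ((635.27001953125, -102.90452575683594), (14.941116333007812, 23.60972023010254), 6.853304386138916)
mark 24 [ 614.99941059 -133.4510017   126.        ] [ 614.55936407 -133.19073407  127.15348998]
rail [17.6873061  23.68929757 26.00491918] ((630.802490234375, -67.07914733886719), (50.584503173828125, 69.78826904296875), 7.142436504364014)
```

Run:
```python
from h import *
s=r.read_state();print(s['time_s'],s['tool_pos'],s['ee_rot'])
c=cam('top');X=cloud(c);M=np.zeros(X.shape[:2],bool);M[185:232,258:295]=1
P=X[M&(abs(X[...,2]-50)<3)][:,:2].astype(np.float32);print(len(P),cv2.minEnclosingCircle(P),P.mean(0))
```

```text
3.45 [478.46835603  17.48007447 306.19006352] [-2.31560668e+00  2.12298977e+00  1.96759294e-05]
0 ((0.0, 0.0), 0.0) [nan nan]<stdin>:4: RuntimeWarning: Mean of empty slice.
  ret = um.true_divide(
```

Request:
{"api": "drive_tool", "payload": {
  "motion": "0.003 -0.005 -0.05 0 0 0.07; 0.003 -0.005 -0.1 0 0 0.07; 0.003 -0.005 -0.15 0 0 0.07; 0.003 -0.005 -0.18 0 0 0.07; 0.003 -0.005 -0.18 0 0 0.07; 0.003 -0.005 -0.18 0 0 0.07"
}}

```text
time_s: 4.1
tool_pos: [482.1, 12.1, 126.9]
ee_rot: [2.353, -2.081, 0.001]
ft_force: [0.2, 0.1, 0.2]
width: 87.8
grip_force: 0.0
```

```bash
cat > w.py <<'E'
from h import *
import sys,pickle
s=r.read_state();c=cam('wrist');cv2.imwrite(sys.argv[1],c[0]);pickle.dump(c,open('w.pkl','wb'))
print(s['time_s'],s['tool_pos'],s['ee_rot'],'w',s['width'])
X=cloud(c);hsv=cv2.cvtColor(c[0],cv2.COLOR_BGR2HSV);h,sa,v=[hsv[...,i].astype(int) for i in range(3)]
g=(h>45)&(h<85)&(sa>80)
P=X[g&(X[...,2]>30)]
if len(P):
    zt=np.percentile(P[:,2],95); T=P[P[:,2]>zt-2.5][:,:2].astype(np.float32)
    print('cap top z',zt,len(T),cv2.minEnclosingCircle(T),T.mean(0))
S=X[(abs(X[...,2]-50)<2.5)&(np.hypot(X[...,0]-620,X[...,1]-12)<60)][:,:2].astype(np.float32)
if len(S): print('stage',len(S),cv2.minEnclosingCircle(S),S.mean(0))
T=((h<6)|(h>174))&(sa>130)&(X[...,2]>165)&(X[...,2]<175)
P=X[T]
if len(P)>5: print('tab',len(P),P.mean(0),cv2.minAreaRect(P[:,:2].astype(np.float32)))
E
python3 w.py pics/w2.png
```

```text
4.1 [482.06929902  12.14797797 126.89368256] [ 2.35292294e+00 -2.08061336e+00  6.39288003e-04] w 87.80611821571088
cap top z 86.69771250926634 2649 ((482.73175048828125, 11.833588600158691), 21.42789077758789) [482.64935   11.215791]
stage 9630 ((620.93603515625, 12.111041069030762), 45.334598541259766) [620.5253     9.958643]
```

Request:
{"api": "drive_tool", "payload": {
  "motion": "0 0 -0.04 0 0 0; 0 0 -0.07 0 0 0; 0 0 -0.09 0 0 0; 0 0 -0.1 0 0 0; 0 0 -0.1 0 0 0"
}}

```text
time_s: 4.65
tool_pos: [482.2, 12.4, 26.6]
ee_rot: [-2.353, 2.081, -0.001]
ft_force: [0.0, 0.4, -0.0]
width: 87.6
grip_force: 0.0
```

Request:
{"api": "drive_tool", "payload": {
  "motion": "0 0 0 0 0 0; 0 0 0 0 0 0; 0 0 0 0 0 0; 0 0 0 0 0 0; 0 0 0 0 0 0; 0 0 0 0 0 0; 0 0 0 0 0 0; 0 0 0 0 0 0",
  "claw": 1,
  "squeeze": 20
}}

```text
time_s: 5.45
tool_pos: [481.7, 12.2, 26.4]
ee_rot: [-2.353, 2.082, -0.0]
ft_force: [-1.8, 0.0, 4.2]
width: 47.5
grip_force: 20.0
```

Request:
{"api": "drive_tool", "payload": {
  "motion": "0 0 0.02 0 0 0; 0 0 0.05 0 0 0; 0 0 0.09 0 0 0; 0.03 0 0.09 0 0 0; 0.07 0 0.09 0 0 0; 0.11 0 0.09 0 0 0; 0.139 0 0.09 0 0 0; 0.139 0 0.09 0 0 0"
}}

```text
time_s: 6.25
tool_pos: [623.2, 12.1, 114.6]
ee_rot: [2.352, -2.082, 0.0]
ft_force: [-1.9, 0.6, -2.6]
width: 47.4
grip_force: 20.0
```

Request:
{"api": "drive_tool", "payload": {
  "motion": "0 0 -0.01 0 0 0; 0 0 -0.02 0 0 0; 0 0 -0.02 0 0 0; 0 0 -0.02 0 0 0"
}}

```text
time_s: 6.65
tool_pos: [619.6, 12.1, 95.8]
ee_rot: [2.352, -2.081, -0.001]
ft_force: [-1.1, 0.1, -1.2]
width: 47.5
grip_force: 20.0
```

```bash
python3 w.py pics/w3.png; python3 -c "
from plant import r;s=r.read_state();print(s['ft_force'],s['width'])"
```

```text
6.65 [619.56767026  12.10331183  95.79572106] [ 2.35230925e+00 -2.08090532e+00 -8.87614932e-04] w 47.4616745514649
cap top z 155.81043896923615 3186 ((621.3900756835938, 1.2453347444534302), 25.092514038085938) [620.59875   8.34093]
stage 5844 ((621.3146362304688, 11.88259506225586), 44.838497161865234) [624.05963    -7.0197477]
tab 288 [634.09123375 -91.39887575 167.19289841] ((634.2420654296875, -91.44365692138672), (12.99698257446289, 1.4400982856750488), 8.157163619995117)
[-0.08090671  0.04422024 -1.71049691] 47.48827755448198
```

View pics/w3.png

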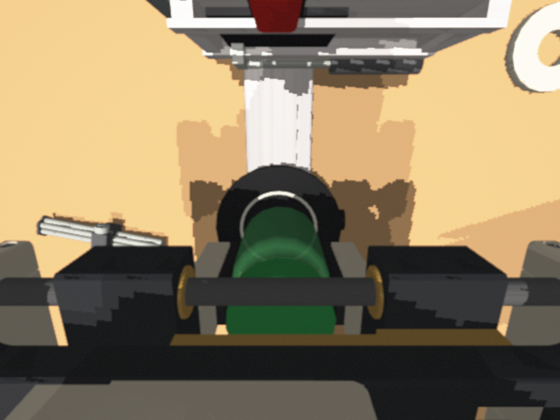

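The jar hangs over the stage with the white circle visible around it, at about (225, 280). It is centred to within 2 mm, so I'll nudge it and lower it slowly.

Request:
{"api": "drive_tool", "payload": {
  "motion": "0.0015 0 -0.008 0 0 0; 0.0015 0 -0.013 0 0 0; 0.0015 0 -0.016 0 0 0; 0.0015 0 -0.0175 0 0 0; 0.0015 0 -0.0175 0 0 0; 0.0015 0 -0.0175 0 0 0"
}}

```text
time_s: 7.3
tool_pos: [622.1, 12.2, 78.7]
ee_rot: [-2.353, 2.082, -0.0]
ft_force: [-0.4, -0.1, -1.8]
width: 47.5
grip_force: 20.0
```

Request:
{"api": "drive_tool", "payload": {
  "motion": "0 0 -0.0007 0 0 0; 0 0 -0.0014 0 0 0; 0 0 -0.0014 0 0 0; 0 0 -0.0014 0 0 0"
}}

```text
time_s: 7.7
tool_pos: [622.0, 12.2, 77.3]
ee_rot: [2.353, -2.082, 0.0]
ft_force: [0.5, 0.2, -1.7]
width: 47.5
grip_force: 20.0
```

Request:
{"api": "drive_tool", "payload": {
  "motion": "-0.0007 0 -0.0005 0 0 0; -0.0007 0 -0.001 0 0 0; -0.0007 0 -0.001 0 0 0; -0.0007 0 -0.001 0 0 0"
}}

```text
time_s: 8.1
tool_pos: [621.2, 12.1, 76.5]
ee_rot: [2.353, -2.082, 0.0]
ft_force: [-1.8, 0.6, 0.2]
width: 47.4
grip_force: 20.0
```

Contact: the weight is off the hand. A hair lower, then release.

Request:
{"api": "drive_tool", "payload": {
  "motion": "0 0 -0.0004 0 0 0; 0 0 -0.0004 0 0 0; 0 0 -0.0004 0 0 0"
}}

```text
time_s: 8.4
tool_pos: [621.3, 12.2, 76.4]
ee_rot: [-2.353, 2.082, -0.0]
ft_force: [-3.0, 0.9, 5.7]
width: 47.6
grip_force: 20.0
```

Request:
{"api": "drive_tool", "payload": {
  "motion": "0 0 0 0 0 0; 0 0 0 0 0 0; 0 0 0 0 0 0; 0 0 0 0 0 0; 0 0 0 0 0 0; 0 0 0 0 0 0; 0 0 0 0 0 0; 0 0 0 0 0 0",
  "claw": 0
}}

```text
time_s: 9.2
tool_pos: [621.3, 12.2, 75.8]
ee_rot: [2.353, -2.082, -0.0]
ft_force: [-0.3, -0.8, 0.5]
width: 87.2
grip_force: 0.0
```

Request:
{"api": "drive_tool", "payload": {
  "motion": "0 0 0.03 0 0 0; 0 0 0.07 0 0 0; 0 0 0.12 0 0 0; 0 0 0.17 0 0 0; 0 0 0.2 0 0 0; 0 0 0.2 0 0 0; 0 0 0.2 0 0 0"
}}

```text
time_s: 9.9
tool_pos: [621.3, 12.3, 276.5]
ee_rot: [-2.351, 2.081, -0.001]
ft_force: [-0.6, -0.1, -0.6]
width: 87.6
grip_force: 0.0
```

```bash
python3 w.py pics/w4.png
python3 - <<'E'
from h import *
c=cam('side');cv2.imwrite('pics/s2.png',c[0])
E
```

```text
9.9 [621.28714821  12.34103908 276.45730683] [-2.35135271e+00  2.08099551e+00 -6.46151979e-04] w 87.60605833963604
cap top z 136.80723329703704 1290 ((621.4677734375, 11.835558891296387), 21.48668098449707) [621.6922    11.205066]
stage 1943 ((620.9555053710938, 12.021463394165039), 44.92730712890625) [622.50055    -0.9310171]
tab 535 [ 635.68566549 -102.55934154  170.59342256] ((635.684814453125, -103.32557678222656), (12.904987335205078, 24.05010223388672), 6.823994159698486)
```

View pics/w4.png

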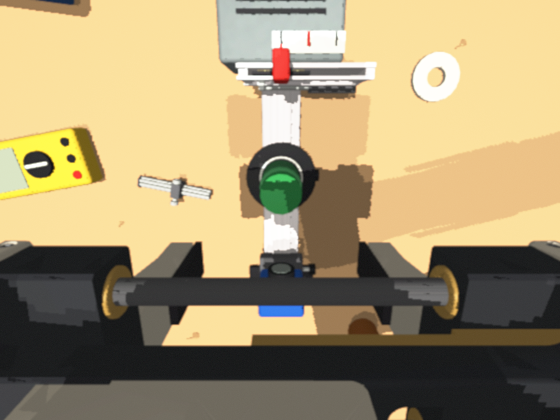

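The jar stands centred on the stage. The tab is at (65, 281), with the red mark at about (40, 309) and the shut and open lines on either side of it. I'll measure the mark offset while moving on.

Run:
```python
from h import *
import pickle
c=pickle.load(open('w.pkl','rb'));X=cloud(c);hsv=cv2.cvtColor(c[0],cv2.COLOR_BGR2HSV);h,s,v=[hsv[...,i].astype(int) for i in range(3)]
K=((h<8)|(h>172))&(s>90);B=np.zeros_like(K);B[28:56,298:322]=1;K&=B
rc=np.argwhere(K);m=ray(c,*rc.mean(0),126);print(len(rc),m)
ex=np.array([np.cos(.1205),np.sin(.1205)]);t=np.array([635.7,-103.0]);print((m[:2]-t)@ex)
for row in (35,40,45): print(v[row,268:348].tolist())
```

```text
35 [ 614.35453765 -132.7000962   126.        ]
-24.760885933785225
[208, 206, 211, 233, 254, 255, 255, 255, 255, 255, 255, 255, 213, 197, 251, 255, 255, 255, 255, 255, 255, 255, 255, 255, 255, 255, 255, 255, 255, 255, 255, 255, 255, 255, 255, 255, 255, 255, 255, 250, 248, 250, 254, 255, 255, 255, 254, 254, 254, 254, 254, 254, 254, 255, 255, 255, 255, 255, 255, 255, 255, 255, 255, 255, 255, 255, 255, 247, 175, 240, 255, 255, 255, 255, 255, 255, 255, 254, 252, 251]
[207, 208, 212, 233, 254, 255, 255, 255, 255, 255, 255, 255, 226, 183, 247, 255, 255, 255, 255, 255, 255, 255, 255, 255, 255, 255, 255, 255, 255, 255, 255, 254, 254, 254, 254, 254, 254, 255, 252, 245, 237, 242, 251, 255, 254, 253, 253, 253, 253, 253, 253, 253, 253, 253, 253, 253, 253, 253, 253, 253, 253, 253, 253, 253, 253, 254, 252, 210, 137, 211, 252, 254, 253, 254, 255, 255, 255, 253, 252, 251]
[210, 209, 215, 234, 254, 255, 255, 255, 255, 255, 255, 255, 255, 255, 255, 255, 255, 255, 255, 255, 255, 255, 254, 254, 254, 254, 254, 254, 254, 254, 254, 254, 254, 254, 254, 254, 254, 254, 250, 242, 234, 220, 216, 242, 254, 253, 253, 253, 253, 253, 253, 253, 253, 253, 253, 253, 253, 253, 253, 253, 253, 252, 253, 253, 253, 253, 250, 220, 189, 238, 253, 253, 253, 253, 253, 253, 252, 252, 252, 251]
```

Request:
{"api": "drive_tool", "payload": {
  "motion": "0.006 -0.04 0 0 0 0; 0.012 -0.08 0 0 0 0; 0.0144 -0.115 0 0 0 0; 0.0144 -0.115 0 0 0 0; 0.0144 -0.115 -0.04 0 0 0; 0.0144 -0.115 -0.07 0 0 0; 0.0144 -0.115 -0.08 0 0 0; 0.0144 -0.115 -0.08 0 0 0"
}}

```text
time_s: 10.8
tool_pos: [634.6, -102.7, 193.6]
ee_rot: [2.35, -2.079, -0.005]
ft_force: [-0.7, -0.9, 1.8]
width: 88.3
grip_force: 0.0
```

```bash
python3 w.py pics/w5.png
```

```text
10.8 [ 634.5769697  -102.66898252  193.57085944] [ 2.35039276 -2.07920272 -0.00480521] w 88.3420334331973
cap top z 135.79556823644458 212 ((631.528076171875, -63.78488540649414), 63.167945861816406) [624.83014  -13.984261]
stage 1270 ((621.1141967773438, 11.829909324645996), 45.26712417602539) [623.7128   -10.183558]
tab 737 [ 635.90317755 -104.93470057  170.41244235] ((635.7918701171875, -103.80829620361328), (13.60494613647461, 23.861906051635742), 6.363160133361816)
```

View pics/w5.png

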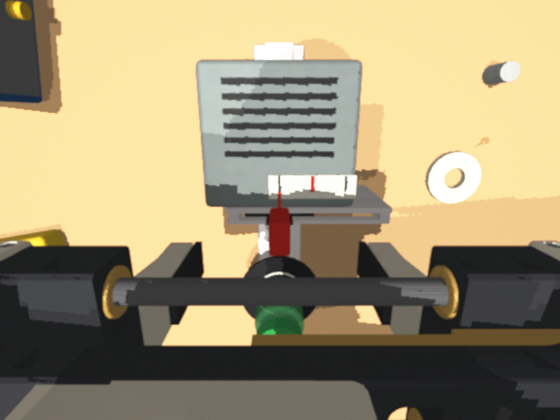

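The tab at (232, 279) is centred between the fingers, and the pointer is over the shut line. I'll descend and grip it.

Request:
{"api": "drive_tool", "payload": {
  "motion": "0.0005 -0.001 -0.025 0 0 0; 0.0005 -0.001 -0.045 0 0 0; 0.0005 -0.001 -0.057 0 0 0; 0.0005 -0.001 -0.057 0 0 0; 0.0005 -0.001 -0.057 0 0 0; 0.0005 -0.001 -0.057 0 0 0"
}}

```text
time_s: 11.45
tool_pos: [637.2, -103.8, 140.5]
ee_rot: [-2.352, 2.08, -0.003]
ft_force: [-0.3, 0.1, -1.0]
width: 87.5
grip_force: 0.0
```

Request:
{"api": "drive_tool", "payload": {
  "motion": "0 0 0 0 0 0; 0 0 0 0 0 0; 0 0 0 0 0 0; 0 0 0 0 0 0; 0 0 0 0 0 0; 0 0 0 0 0 0; 0 0 0 0 0 0; 0 0 0 0 0 0",
  "claw": 1,
  "squeeze": 35
}}

```text
time_s: 12.25
tool_pos: [636.2, -103.8, 138.8]
ee_rot: [2.353, -2.082, -0.0]
ft_force: [0.1, 0.1, 0.1]
width: 28.9
grip_force: 0.0
```

Request:
{"api": "drive_tool", "payload": {
  "motion": "0 0 0 0 0 0; 0 0 0 0 0 0; 0 0 0 0 0 0; 0 0 0 0 0 0"
}}

```text
time_s: 12.65
tool_pos: [635.4, -104.0, 138.8]
ee_rot: [2.352, -2.081, -0.002]
ft_force: [-5.2, 0.7, 2.7]
width: 13.6
grip_force: 35.0
```

```bash
python3 w.py pics/w6.png; python3 -c "
from plant import r;s=r.read_state();print(s['ft_force'],s['grip_force'])"
```

```text
12.65 [ 635.37834829 -103.95961393  138.78860478] [ 2.35181377e+00 -2.08133211e+00 -1.59719207e-03] w 13.55281709278432
cap top z 86.29317644512659 105 ((628.413330078125, -51.889007568359375), 46.3708610534668) [625.5767   -17.852484]
stage 44 ((623.793701171875, -7.793002128601074), 13.884671211242676) [625.03217   -8.259604]
tab 561 [ 636.91842133 -111.21243072  169.83874809] ((635.8485717773438, -103.8780746459961), (14.134015083312988, 24.10389518737793), 8.417591094970703)
[-5.77807019 -0.92034866  3.42861539] 34.998727440834045
```

Request:
{"api": "drive_tool", "payload": {
  "motion": "-0.004 -0.0005 0 0 0 0; -0.008 -0.001 0 0 0 0; -0.012 -0.0015 0 0 0 0; -0.016 -0.002 0 0 0 0; -0.019 -0.0023 0 0 0 0; -0.021 -0.0025 0 0 0 0; -0.021 -0.0025 0 0 0 0; -0.021 -0.0025 0 0 0 0"
}}

```text
time_s: 13.5
tool_pos: [615.4, -106.4, 138.9]
ee_rot: [-2.352, 2.082, -0.001]
ft_force: [4.9, -0.5, -4.2]
width: 14.0
grip_force: 35.0
```

Request:
{"api": "drive_tool", "payload": {
  "motion": "0 0 0 0 0 0; 0 0 0 0 0 0; 0 0 0 0 0 0"
}}

```text
time_s: 13.8
tool_pos: [615.5, -106.4, 138.9]
ee_rot: [-2.352, 2.082, -0.001]
ft_force: [3.9, -0.5, -3.7]
width: 13.8
grip_force: 35.0
```

```bash
cat > k.py <<'E'
import subprocess,sys
from h import *
import runpy; sys.argv=['w.py',sys.argv[1]]; runpy.run_path('w.py')
c=cam('wrist');i=c[0];cv2.imwrite(sys.argv[1].replace('.png','c.png'),cv2.resize(i[90:290,180:400],None,fx=3,fy=3,interpolation=cv2.INTER_CUBIC))
print(r.read_state()['ft_force'],r.read_state()['width'])
E
python3 k.py pics/w7.png
```

```text
13.8 [ 615.51725746 -106.35301363  138.85292638] [-2.35233813e+00  2.08155259e+00 -9.59278650e-04] w 13.801189816358729
cap top z 87.18925107147643 53 ((617.4248046875, -54.472713470458984), 45.131675720214844) [619.98083  -30.886782]
stage 503 ((597.6800537109375, 1.067988395690918), 23.624013900756836) [594.4342     1.078348]
tab 570 [ 617.01550362 -113.72086289  169.78956079] ((616.1970825195312, -106.10887908935547), (14.351617813110352, 24.316558837890625), 6.853457450866699)
[ 5.31897851 -1.3393054  -4.51400479] 13.688718846377915
```

View pics/w7c.png

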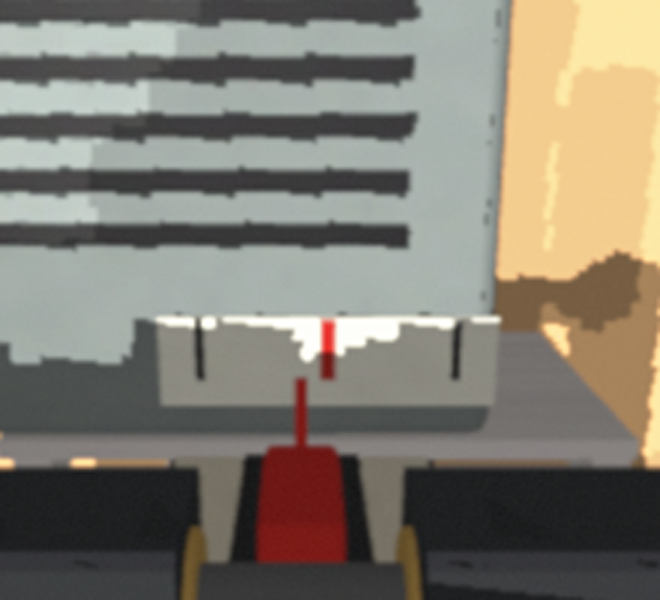

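The pointer (col 301) is about 27 px short of the red line (col 328). At 5.14 px/mm that leaves about 5.2 mm to go, which agrees with the arm's 20 mm of travel.

Request:
{"api": "drive_tool", "payload": {
  "motion": "-0.002 -0.0002 0 0 0 0; -0.004 -0.0005 0 0 0 0; -0.0051 -0.0006 0 0 0 0; -0.0051 -0.0006 0 0 0 0; -0.0051 -0.0006 0 0 0 0; -0.0051 -0.0006 0 0 0 0; -0.0051 -0.0006 0 0 0 0"
}}

```text
time_s: 14.6
tool_pos: [610.6, -107.0, 138.9]
ee_rot: [-2.352, 2.081, -0.001]
ft_force: [6.3, -1.7, -4.6]
width: 13.5
grip_force: 35.0
```

```bash
python3 k.py pics/w8.png
```

```text
14.6 [ 610.61698802 -106.96111044  138.85652516] [-2.35224248e+00  2.08132687e+00 -1.37435550e-03] w 13.506468478281631
cap top z 86.5633228324412 35 ((614.173583984375, -54.905941009521484), 45.4078254699707) [616.60223  -33.533287]
stage 597 ((595.0989379882812, 1.001328945159912), 22.23497200012207) [5.925867e+02 5.228108e-01]
tab 570 [ 612.05939494 -114.34138729  169.76004982] ((611.0078125, -106.85980987548828), (14.393706321716309, 24.415637969970703), 8.626991271972656)
[ 5.47355006 -2.18780103 -4.32614334] 13.85164491545506
```

View pics/w8c.png

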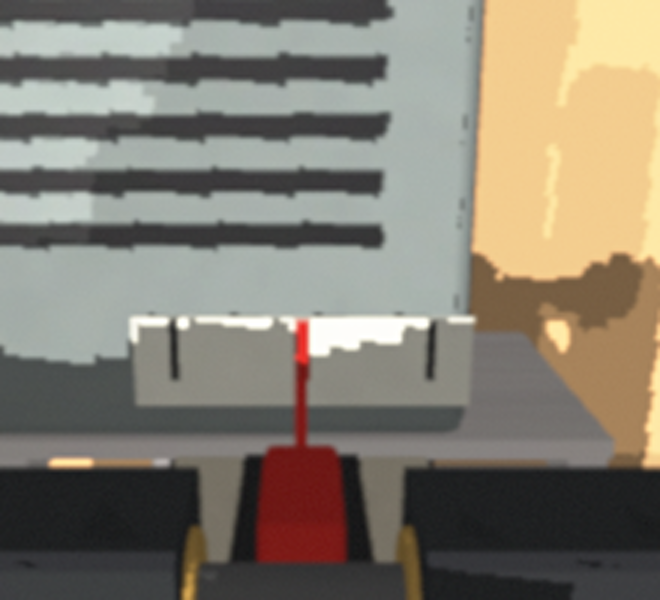

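The pointer (col 301) is in line with the red mark (col 302). I'll check the whole scene once more before handing in.

Run:
```python
from h import *
c=cam('side');cv2.imwrite('pics/s3.png',cv2.resize(c[0][130:420,170:420],None,fx=2,fy=2,interpolation=2))
s=r.read_state();print(s['tool_pos'],s['dq'].round(4),s['time_s'])
```

```text
[ 610.63547886 -106.98029441  138.88287009] [-0.0008 -0.0007 -0.0015 -0.0011 -0.0037  0.0005] 14.75
```

View pics/s3.png

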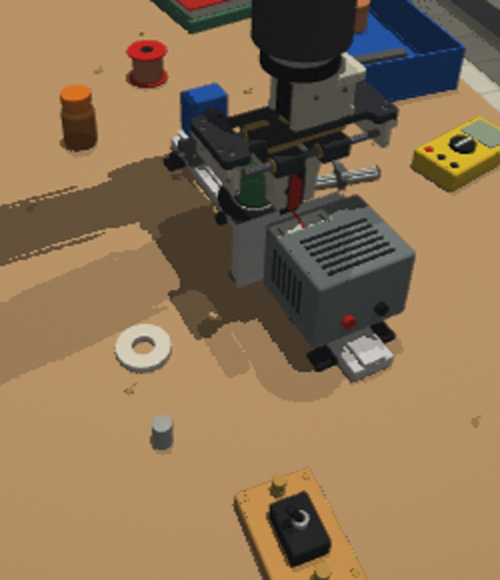

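The green jar stands on the stage at (255, 185), the tab is held at the half mark, and nothing else has moved.

```bash
python3 -c "
from plant import r;print(r.finish_job())"
```

```text
the job is handed in; nothing more can be done
None
```

The job is handed in: the green jar stands upright within about 1 mm of the stage's centre, the fingers hold the shutter tab at the red half-way mark (within about 0.3 mm by the camera), and the last picture shows nothing else disturbed; the judge's verdict was not shown.

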